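Pop open the laundry tablet box

ROBOT

A 7-joint arm with a two-finger parallel gripper is mounted at the origin on the work surface. World frame = base frame: x ahead of the robot, y to its left, z up, the work surface at z = 0. Lengths are in mm, angles in rad, forces in N, time in s.
With the tool pointing down it reaches from about 400 to 875 mm from the base axis. Payload 4.4 kg.
Tool frame: the origin (TCP) lies at the very end of the fingers, on their centre line; the grasp point (between the pads) lies 19 mm behind it; z points along the fingers, y is the direction in which the jaws open and shut (so a half turn about z gives the same grasp; the last joint's range is limited). The gripper opens to 85 mm and grips with 20 to 120 N. Pads are 22 mm wide; open, the fingers measure 114 mm over their backs; the gripper's body (76 mm by 85 mm) begins 54 mm behind the grasp point. The pads swing forward as they close: fully open they stand 13 mm farther back than shut.
Start: joints at [1.269, 0.628, 0.038, 1.517, -0.027, 0.996, -0.02], TCP at [151.881, -632.021, 231.313] pointing down, gripper open.
Joint ranges: [-3.06, 3.06], [-0.37, 2.12], [-1.25, 1.32], [0.18, 2.47], [-1.1, 4.24], [0.23, 1.98], [-2.94, 2.94]. Speed limits (rad/s): [2.57, 2.57, 3.14, 3.14, 3.14, 3.14, 3.14].

INTERFACE

Orientations are given as [roll, pitch, yaw] about the fixed x, y, z axes, in that order (R = Rz(yaw) Ry(pitch) Rx(roll)).
In Python, from cell import ctrl, eyes gives the robot as it stands.
- The arm moves only by the tool move_arm, never from a script. Its argument "increments" is a list of rows, each a list of 6 numbers: the shift along the tool's x, y, z in cm, then the turn, a rotation vector about the tool's x, y, z in degrees. In form: [[x, y, z, wx, wy, wz], ...]. A call has 1 to 20 rows; each row is the pose to reach, as a shift and turn from the pose commanded when the call began, along the tool's axes at that moment; what a row does not reach only later rows make up. A row lasts 1/10 s, in which the tool goes at most 50 mm and 8.59 degrees, less where a joint would pass 70% of its speed; a pose out of reach is approached as far as the arm can. A call with a gripper value outside its range is refused whole. "grip" is the opening, from -1 (shut) to 1 (fully open), set as the call begins (left out, the last holds). The fingers move at their own pace and stop on an object; the grip force is fixed at half the most. Time passes only in rows, so rows that repeat a pose let the fingers close. It gives the time, the measured TCP pose, the force and the opening at its end, in the units of the state.
- ctrl.read_state(): the state, without advancing time (a new reading comes with each control period).
- eyes.get_image(name): name is "scene" or "top" or "wrist"; returns the picture (420x560x3 uint8, red, green, blue); there is no depth.
- eyes.calibration(name): a dict with "fx", "fy", "cx", "cy" (pixels), "pose" (4x4, takes a point from camera to world coordinates); the wrist camera has in their place "tool_from_camera" (4x4, takes a point from camera to tool coordinates, whose origin is the TCP and whose axes are the flange's). Camera axes: x right, y up, looking along -z (the intrinsics and any distortion apply to the point x, -y, -z); pixel columns grow to the right and rows downward; lengths in mm; the calibration is good to about 2 mm. A picture is of the moment at which its call begins: read the wrist's pose just before it. calibration takes no time and is no camera call.
- ctrl.finish_job(): hands the job in, once; it reports no verdict.
The state is a dict: "clock": time; "qpos": joint angles; "qd": joint speeds; "tau": joint torques, N m; "eef_pos": TCP position; "tool_rot": TCP orientation; "force": force on the tool from outside, world axes, zero at the start; "torque": the same for the moment, N m; "width": finger opening in mm.
Only numpy, scipy, OpenCV 4.12 (cv2) and the standard library are available. Lean on these libraries where they do the work, as an engineer would, in place of code of your own. Each camera call takes 0.05 s, during which the arm holds its last target. There are 200 camera calls.

TASK

On the folding counter stand two touch-latch tablet boxes. Press down on the front edge of the wider box's lid so that its catch lets go and the spring lifts the lid ajar, then push the lid on up and back with the fingertips until it stays open, leaning back past upright. Only touch the lid, do not grasp or lift anything or shove the boxes, and leave the narrower box shut and the bottle, cup and brush where they are.

Things in the scene. Friction and masses are not known exactly. Their poses are not given: they have to be found in the camera images.
- wide_box: Free-standing white plastic box for laundry tablets, 130 mm deep (x) by 180 mm wide (y) by 95 mm high to its rim, open-topped with 5 mm walls under a grey lid; this is the box to open. Origin: centre of its underside, on the counter; z up, x from its front towards its hinge side. Its front (-x) faces roughly towards the robot. About 1.8 kg, loose: a hard shove slides it.
- wide_lid (a joint): Lid angle of the wide box, rad: 0 shut and caught, grows as it opens, stop at 1.85 (leaning back past upright). Pressing the front edge down 4 to 5 mm (to -0.03 to -0.04 rad; -0.04 is the bottom) with about 5 N trips the catch; once the finger is taken away the spring lifts the lid to about 0.35 rad, front edge some 45 mm up, and it waits there.
- wide_lid_edge (a point): Middle of the upper front edge of the wide box's lid; moves with the lid, 127 mm from the hinge line. The lid: a flat panel 130 by 180 by 8 mm, 0.2 kg, over the whole box top; a steel catch hangs 25 mm under it near its front +y corner, 50 to 80 mm from the middle. Shut, this point lies 65 mm to the -x side of the box centre, 112 mm above the counter; the gap between lid and rim is 7 mm.
- wide_hinge (a point): Middle of the wide box's hinge line, which is parallel to the box's y, 62 mm to the +x side of the box centre, 106 mm above the counter. Beyond ajar only the lid's weight and slight hinge friction resist; past upright the lid falls back to its stop by itself and stays.
- narrow_box: Free-standing white plastic box for laundry tablets, 130 mm deep (x) by 110 mm wide (y) by 95 mm high to its rim, open-topped with 5 mm walls under a grey lid, of the same make with the same kind of lid and catch, to be left shut. Origin: centre of its underside; z up, x from its front towards its hinge side.
- narrow_lid (a joint): Lid angle of the narrow box, rad: 0 shut. Must stay shut.
- detergent: Loose round white bottle, 72 mm across, 200 mm high, standing beyond the boxes. Origin: centre of its underside. Leave it alone.
- cup: Loose white plastic measuring cup, 72 mm across, 75 mm high, standing to the left. Origin: centre of its underside. Leave it alone.
- brush: Loose wooden brush lying to the right. Origin: on its underside. Leave it alone.

How it is judged:
By the outcome, as a careful person would: the job done as asked, in the order asked, and still so for the second after the job is handed in, with the robot touching nothing.
It also fails if it takes over 48 s, if anything falls off the work surface, if the arm or the gripper's body presses on something with over 40 N, if the wrist force passes 120 N, or if a joint passes its speed limit or range.

## Working session

There is one attempt and no reset: what is moved stays moved. The work goes in short steps, Python scripts to look and compute and a tool call to move; the robot and the scene stay as the last step left them, time stands still between calls to the robot, and variables do not carry over. Pictures are saved under pics/ and viewed, about 8 in all and at most 12, crops included, and the job is handed in when it is done.

Besides the shell and the picture viewer there is one more tool, called as name(argument=value, ...) on one line, values as JSON. move_arm: Moves the arm, as the interface text tells. Its arguments: {"type":"object","properties":{"increments":{"type":"array","items":{"type":"array","items":{"type":"number"}}},"grip":{"type":"number"}},"required":["increments"]}

```bash
mkdir -p pics; python3 - <<'E'
from cell import ctrl, eyes
import cv2
s=ctrl.read_state(); print({k:s[k] for k in('clock','eef_pos','tool_rot','force','width')})
for n in("scene","top"):
    im=eyes.get_image(n); cv2.imwrite(f"pics/{n}1.png",im[:,:,::-1])
    c=eyes.calibration(n); print(n,c)
print(eyes.calibration("wrist"))
E
```

```text
{'clock': 0.0, 'eef_pos': array([ 151.72196116, -631.42248813,  230.40187418]), 'tool_rot': array([-3.13973658e+00,  2.05437581e-06,  2.35726823e-01]), 'force': array([ 0.3048106 , -0.82102063,  0.80542121]), 'width': 85.4181993875242}
scene {'fx': 443.60752937718723, 'fy': 443.60752937718723, 'cx': 283.9828405853495, 'cy': 210.83310807623317, 'pose': array([[-6.97166425e-01, -4.60407826e-01,  5.49530353e-01,
         1.26479369e+03],
       [ 7.16901150e-01, -4.44063816e-01,  5.37457038e-01,
         6.06985870e+02],
       [-3.42288073e-03,  7.68655944e-01,  6.39653284e-01,
         8.33123999e+02],
       [ 0.00000000e+00,  0.00000000e+00,  0.00000000e+00,
         1.00000000e+00]])}
top {'fx': 437.4852164013622, 'fy': 437.4852164013622, 'cx': 273.9642386705822, 'cy': 206.89611700745368, 'pose': array([[-2.62418761e-02,  9.97220658e-01, -6.97303573e-02,
         5.32167547e+02],
       [-9.99631496e-01, -2.56926995e-02,  8.76110651e-03,
         5.56948982e+00],
       [ 6.94519528e-03,  6.99345692e-02,  9.97527403e-01,
         1.36512889e+03],
       [ 0.00000000e+00,  0.00000000e+00,  0.00000000e+00,
         1.00000000e+00]])}
{'fx': 336.2273320315889, 'fy': 336.2273320315889, 'cx': 280.2312629021641, 'cy': 205.83692853911722, 'tool_from_camera': array([[-1.26353563e-04,  9.61461481e-01,  2.74939637e-01,
         6.93866956e+01],
       [ 9.99999811e-01,  2.86921515e-04, -5.43793710e-04,
         5.37916108e-01],
       [-6.01722803e-04,  2.74939516e-01, -9.61461336e-01,
        -1.43331449e+02],
       [ 0.00000000e+00,  0.00000000e+00,  0.00000000e+00,
         1.00000000e+00]])}
```

View pics/scene1.png

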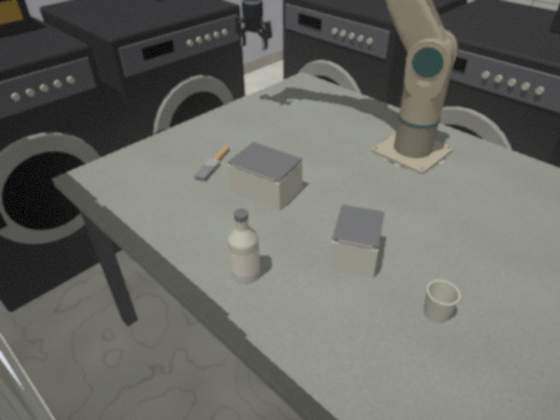

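View pics/top1.png

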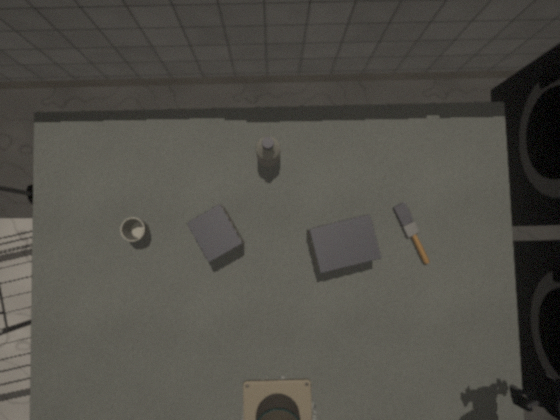

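The top view shows the wide box on the right at about (345,245), the narrow box at (216,233), the bottle at (268,155), the cup at (133,230) and the brush at (412,232). Next I'll enlarge the wide box in both views.

```bash
python3 - <<'E'
import cv2,numpy as np
a=cv2.imread("pics/top1.png")[200:290,295:395]; b=cv2.imread("pics/scene1.png")[135:225,215:315]
f=lambda i:cv2.convertScaleAbs(cv2.resize(i,None,fx=4,fy=4,interpolation=cv2.INTER_CUBIC),alpha=1.8)
o=np.hstack([f(a),f(b)])
for k in range(0,800,40): cv2.line(o,(k,0),(k,6 if k%200 else 14),(0,255,255),1)
for k in range(0,360,40): cv2.line(o,(0,k),(6,k),(0,255,255),1)
cv2.imwrite("pics/c2.png",o)
E
```

```text
(no output)
```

View pics/c2.png

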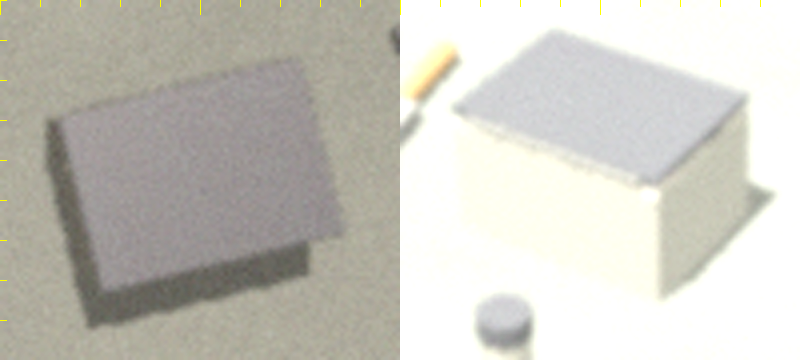

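```bash
cat > h.py <<'E'
import numpy as np
from cell import ctrl, eyes
from scipy.spatial.transform import Rotation as R
def ray(c,uv,P=None):
    P=c["pose"] if P is None else P
    d=np.array([(uv[0]-c["cx"])/c["fx"],-(uv[1]-c["cy"])/c["fy"],-1.])
    return P[:3,3],P[:3,:3]@d
def tri(a,b):
    (p,d),(q,e)=a,b
    t=np.linalg.lstsq(np.c_[d,-e],q-p,rcond=None)[0]
    x,y=p+t[0]*d,q+t[1]*e
    return (x+y)/2,np.linalg.norm(x-y)
def at_z(r,z): return r[0]+r[1]*(z-r[0][2])/r[1][2]
E
python3 - <<'E'
from h import *
T,S=eyes.calibration("top"),eyes.calibration("scene")
names="BL BR FR FL".split()
t=[(310,230),(369.25,214.25),(380.75,258.75),(320.75,273)]
s=[(278.75,181),(228.75,162),(253.25,142.5),(302,158.75)]
P=[]
for n,a,b in zip(names,t,s):
    p,e=tri(ray(T,a),ray(S,b)); q=at_z(ray(T,a),112); P.append(q); print(n,p.round(1),e.round(1),"top@112",q.round(1),"scene@112",at_z(ray(S,b),112).round(1))
BL,BR,FR,FL=P
f=(FL+FR)/2;b=(BL+BR)/2
print("front",f,"back",b,"W",np.linalg.norm(FL-FR),np.linalg.norm(BL-BR),"D",np.linalg.norm(FL-BL),np.linalg.norm(FR-BR))
print("yaw",np.arctan2(*(b-f)[1::-1]),np.arctan2(*(-(FL-FR)[:2]*[1,-1])), np.arctan2(-(FL-FR)[0],(FL-FR)[1]))
E
```

```text
BL [ 551.8 -108.7  101.4] 2.4 top@112 [ 550.8 -106.8  112. ] scene@112 [562.9 -99.2 112. ]
BR [ 591.5 -279.6  105.6] 0.9 top@112 [ 591.5 -278.5  112. ] scene@112 [ 597.2 -271.5  112. ]
FR [ 464.  -308.8  104.5] 2.2 top@112 [ 463.7 -306.1  112. ] scene@112 [ 472.9 -300.3  112. ]
FL [ 427.8 -134.6  105.5] 1.1 top@112 [ 428.  -133.5  112. ] scene@112 [ 435.6 -128.5  112. ]
front [ 445.83195692 -219.7789065   112.        ] back [ 571.19027408 -192.65999579  112.        ] W 176.24253520191812 176.44439294512588 D 125.71727383538149 130.79900720533595
yaw 0.21304816135434687 0.2040332094203244 0.2040332094203244
```

Triangulating gives lid-top heights of 101–106 mm against 112 nominal, and about 177×128 mm against 180×130. That fits within pixel error. The front-edge middle is at about (446,−220) and the yaw is about 0.21. I'll move above it with the fingers shut and take a close look.

move_arm(increments=[[3,-2.6,0.2,0,0,0],[7,-6.1,0.6,0,0,0],[11,-9.6,0.9,0,0,0],[15,-13,1.2,0,0,0],[19,-16.5,1.5,0,0,0],[23,-20,1.9,0,0,0],[27,-23.5,2.2,0,0,0],[31,-27,2.5,0,0,0],[35,-30.4,2.8,0,0,0],[37.5,-32.6,3,0,0,0],[38.2,-33.2,3.1,0,0,0],[38.2,-33.2,3.1,0,0,1.5],[38.2,-33.2,3.1,0,0,1.5]], grip=-1)

```text
clock: 1.4
eef_pos: [445.2, -220.3, 200.1]
tool_rot: [3.141, 0.001, 0.209]
force: [-0.3, -0.9, -0.1]
width: -0.0
```

```bash
python3 - <<'E'
from h import *
import cv2
s=ctrl.read_state(); print({k:s[k].round(3) for k in('qpos','eef_pos','tool_rot','force')},s['clock'],s['width'])
im=eyes.get_image("wrist"); cv2.imwrite("pics/w1.png",cv2.convertScaleAbs(im[:,:,::-1],alpha=1.5))
np.savez("w1.npz",p=s['eef_pos'],r=s['tool_rot'])
E
```

```text
{'qpos': array([ 0.382,  0.455,  0.029,  1.972, -0.018,  0.715, -0.94 ]), 'eef_pos': array([ 445.233, -220.254,  200.094]), 'tool_rot': array([3.141e+00, 1.000e-03, 2.090e-01]), 'force': array([-0.336, -0.895, -0.08 ])} 1.4 -0.016656010711984446
```

View pics/w1.png

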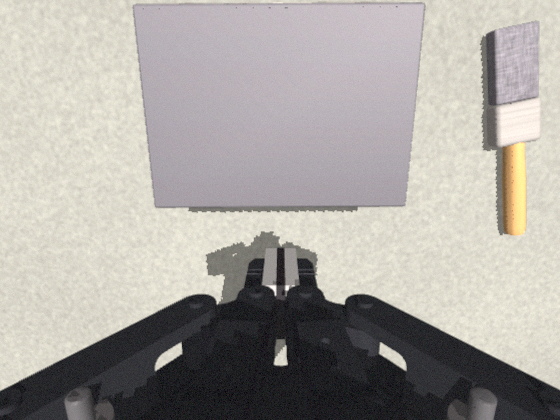

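The wrist view shows the lid with its back corners at (134,4) and (424,4) and its front corners at (156,206) and (406,206). The edges line up with the image, and the shut fingertips are at (280,265).

```bash
python3 - <<'E'
from h import *
d=np.load("w1.npz"); W=eyes.calibration("wrist"); T=eyes.calibration("top"); 
A=np.eye(4);A[:3,:3]=R.from_euler("xyz",d['r']).as_matrix();A[:3,3]=d['p']
P=A@W["tool_from_camera"]
px=dict(BL=(134,4),BR=(424,4),FR=(406,206),FL=(156,206)); t=dict(BL=(310,230),BR=(369.25,214.25),FR=(380.75,258.75),FL=(320.75,273))
q={}
for k,v in px.items():
    q[k]=at_z(ray(W,v,P),112); p,e=tri(ray(W,v,P),ray(T,t[k])); print(k,q[k].round(1),"tri",p.round(1),e.round(1))
f=(q['FL']+q['FR'])/2; b=(q['BL']+q['BR'])/2
print(f,b,np.linalg.norm(q['FL']-q['FR']),np.linalg.norm(q['BL']-q['BR']),np.linalg.norm(f-b),np.arctan2(*(b-f)[1::-1]), np.arctan2(-(q['FL']-q['FR'])[0],(q['FL']-q['FR'])[1]))
E
```

```text
BL [ 555.3 -106.3  112. ] tri [ 552.7 -107.2  115.3] 4.1
BR [ 592.1 -279.6  112. ] tri [ 591.3 -278.3  114.7] 0.8
FR [ 467.  -308.4  112. ] tri [ 465.2 -307.6  110.8] 4.0
FL [ 429.9 -133.3  112. ] tri [ 428.5 -133.2  110.3] 1.7
[ 448.44093809 -220.87209044  112.        ] [ 573.71990924 -192.94851402  112.        ] 178.99302954371333 177.07788166516994 128.3532108333221 0.2193063230612361 0.2089381653317198
```

Measured heights are 110–115 mm, width 179, depth 128, which is consistent. I'll press 8 mm inside the front edge.

move_arm(increments=[[0.5,0,2,0,0,0],[1,0,5,0,0,0],[1,0,7.5,0,0,0],[1,0,8.3,0,0,0],[1,0,8.6,0,0,0],[1,0,8.6,0,0,0]])

```text
clock: 2.05
eef_pos: [455.3, -218.9, 114.7]
tool_rot: [3.141, -0.0, 0.208]
force: [-0.3, -0.3, 0.2]
width: -0.1
```

move_arm(increments=[[0,0,0.15,0,0,0],[0,0,0.3,0,0,0],[0,0,0.3,0,0,0]])

```text
clock: 2.35
eef_pos: [456.1, -218.4, 112.0]
tool_rot: [3.14, -0.001, 0.209]
force: [-0.1, -0.9, 2.2]
width: -0.0
```

move_arm(increments=[[0,0,0.1,0,0,0],[0,0,0.2,0,0,0],[0,0,0.2,0,0,0]])

```text
clock: 2.65
eef_pos: [456.0, -218.4, 109.6]
tool_rot: [3.141, -0.001, 0.209]
force: [-0.3, -1.4, 3.8]
width: -0.0
```

Contact is at about 112 mm and the force is rising (3.8 N). I'll press on gently.

move_arm(increments=[[0,0,0.1,0,0,0],[0,0,0.15,0,0,0],[0,0,0.15,0,0,0]])

```text
clock: 2.95
eef_pos: [455.9, -218.3, 107.9]
tool_rot: [3.141, -0.001, 0.209]
force: [0.4, -2.5, 3.3]
width: -0.0
```

move_arm(increments=[[0,0,0.05,0,0,0],[0,0,0.1,0,0,0],[0,0,0.1,0,0,0]])

```text
clock: 3.25
eef_pos: [456.0, -218.3, 107.4]
tool_rot: [3.141, -0.001, 0.209]
force: [-0.5, -2.2, 9.3]
width: 0.1
```

The force dipped at 107.9 mm and then rose to 9.3 N at the bottom stop, so the catch should have tripped. Now I'll lift off, back away and tilt the fingers forward.

move_arm(increments=[[0,0,-2,0,0,0],[0,0,-5,0,0,0],[0,0,-8,0,0,0],[-3,0,-8.5,0,0,0],[-6,0,-8.5,0,8,0],[-6,0,-8.5,0,16,0],[-6,0,-8.5,0,24,0],[-6,0,-8.5,0,32,0],[-6,0,-8.5,0,40,0],[-6,0,-8.5,0,48,0],[-6,0,-8.5,0,55,0],[-6,0,-8.5,0,55,0],[-6,0,-8.5,0,55,0]])

```text
clock: 4.55
eef_pos: [372.4, -235.9, 235.4]
tool_rot: [-3.053, -0.775, 0.187]
force: [0.1, -1.3, -0.0]
width: 0.5
```

```bash
python3 - <<'E'
from h import *
import cv2
s=ctrl.read_state(); print({k:s[k].round(3) for k in('qpos','eef_pos','tool_rot','force')},s['clock'])
c=R.from_euler("xyz",s['tool_rot']).as_matrix();print(c.round(3))
a=eyes.get_image("scene")[60:240,180:340,::-1]; b=eyes.get_image("wrist")[:,:,::-1]
f=lambda i,k:cv2.convertScaleAbs(cv2.resize(i,None,fx=k,fy=k,interpolation=cv2.INTER_CUBIC),alpha=1.5)
a=f(a,2.33)[:419]; b=f(b,.76); h=min(a.shape[0],b.shape[0])
cv2.imwrite("pics/s3.png",np.hstack([a[:h],b[:h]]))
E
```

```text
{'qpos': array([ 1.795,  0.601, -1.055,  2.402, -1.094,  0.233,  0.612]), 'eef_pos': array([ 372.445, -235.861,  235.445]), 'tool_rot': array([-3.053, -0.775,  0.187]), 'force': array([ 0.101, -1.286, -0.018])} 4.55
[[ 0.702  0.246  0.669]
 [ 0.133 -0.967  0.216]
 [ 0.7   -0.063 -0.712]]
```

View pics/s3.png

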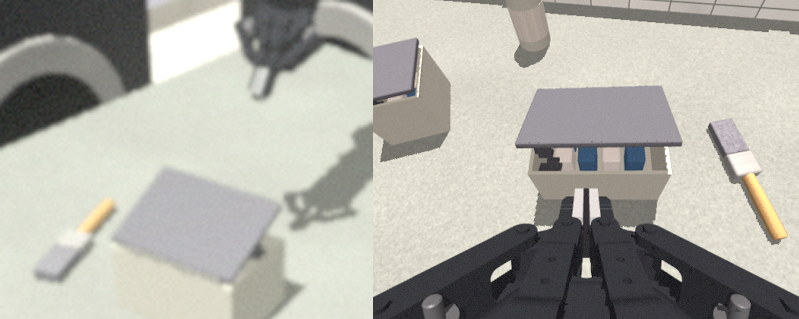

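The scene view shows the wide lid ajar with the other things undisturbed. The wrist view shows its front edge at about (517–681,145). The tilt stopped at 44° on joint limits, so I'll work at about 38°.

```bash
cat >> h.py <<'E'
def box2w(x,y,z,yaw=.212,c=(511,-206.8)): return np.array([c[0]+x*np.cos(yaw)-y*np.sin(yaw),c[1]+x*np.sin(yaw)+y*np.cos(yaw),z])
def inc(bx,z,tilt,yaw=.212):
    s=ctrl.read_state(); A=R.from_euler("xyz",s['tool_rot']); G=R.from_euler("xyz",[np.pi,0,yaw])*R.from_euler("y",tilt,degrees=True)
    return np.r_[A.inv().apply(box2w(bx,0,z)-s['eef_pos'])/10,(A.inv()*G).as_rotvec(degrees=True)].round(1)
E
python3 - <<'E'
from h import *
print(inc(-110,190,38),inc(-90,128,38))
E
```

```text
[-0.5  0.8  5.7 -4.1 -6.3 -1.2] [-3.4  1.2 11.6 -4.1 -6.3 -1.2]
```

move_arm(increments=[[-0.2,0.3,2,-2,-3,-0.6],[-0.5,0.8,5.7,-4.1,-6.3,-1.2],[-1.5,0.9,7.7,-4.1,-6.3,-1.2],[-2.5,1.1,9.6,-4.1,-6.3,-1.2],[-3.4,1.2,11.6,-4.1,-6.3,-1.2],[-3.4,1.2,11.6,-4.1,-6.3,-1.2],[-3.4,1.2,11.6,-4.1,-6.3,-1.2]])

```text
clock: 5.35
eef_pos: [424.7, -267.4, 178.1]
tool_rot: [-3.085, -0.627, 0.226]
force: [0.3, 0.1, 0.8]
width: 0.2
```

```bash
python3 - <<'E'
from h import *
s=ctrl.read_state(); print({k:s[k].round(3) for k in('qpos','eef_pos','tool_rot','force')},s['clock'])
print(box2w(-90,0,128),inc(-90,128,38),inc(-48,122,38),inc(-48,122,45))
E
```

```text
{'qpos': array([ 1.372,  0.597, -0.68 ,  2.273, -1.099,  0.233,  0.566]), 'eef_pos': array([ 424.74 , -267.358,  178.069]), 'tool_rot': array([-3.085, -0.627,  0.226]), 'force': array([0.295, 0.098, 0.779])} 5.35
[ 423.01491648 -225.73739891  128.        ] [-2.3 -3.8  4.7 -3.7  2.1  0.6] [ 0.7 -3.6  7.7 -3.7  2.1  0.6] [ 0.7 -3.6  7.7 -3.7  9.1  0.3]
```

The joint limits (j5 −1.1, j6 0.23) stop forward tilts beyond about 30° here. A 25° tilt should do if the edge is pushed forward and up together. I'll go to that pose clear of the lid first.

```bash
python3 - <<'E'
from h import *
print(inc(-105,195,25))
E
```

```text
[  0.4  -4.2  -1.6  -3.6 -10.9   1. ]
```

move_arm(increments=[[0.2,-2,-1.6,-2,-5.5,0.5],[0.4,-4.2,-1.6,-3.6,-10.9,1],[0.4,-4.2,-1.6,-3.6,-10.9,1],[0.4,-4.2,-1.6,-3.6,-10.9,1],[0.4,-4.2,-1.6,-3.6,-10.9,1]])

```text
clock: 5.85
eef_pos: [408.3, -229.1, 195.9]
tool_rot: [3.14, -0.437, 0.214]
force: [-0.3, -0.1, -0.3]
width: 0.4
```

```bash
python3 - <<'E'
from h import *
s=ctrl.read_state(); print({k:s[k].round(3) for k in('qpos','eef_pos','tool_rot','force')},s['clock'])
print(box2w(-105,0,195),[inc(*a) for a in ((-105,195,25),(-90,130,25),(-66,128,25))])
E
```

```text
{'qpos': array([ 0.939,  0.383, -0.312,  2.314, -0.901,  0.277,  0.159]), 'eef_pos': array([ 408.312, -229.124,  195.905]), 'tool_rot': array([ 3.14 , -0.437,  0.214]), 'force': array([-0.337, -0.052, -0.256])} 5.85
[ 408.35073589 -228.89363206  195.        ] [array([-0. , -0. ,  0.1,  0.1, -0. ,  0.1]), array([-1.4, -0. ,  6.6,  0.1, -0. ,  0.1]), array([ 0.7, -0. ,  7.8,  0.1, -0. ,  0.1])]
```

The position and tilt are now exact. I'll go down in front of the lid edge, then in to contact.

move_arm(increments=[[-0.6,0,3,0,0,0],[-1.4,0,6.6,0,0,0],[-0.3,0,7.2,0,0,0],[0.7,0,7.8,0,0,0],[0.7,0,7.8,0,0,0]])

```text
clock: 6.35
eef_pos: [449.9, -232.9, 144.2]
tool_rot: [-3.118, -0.414, 0.209]
force: [-1.1, -0.3, -0.3]
width: -0.1
```

```bash
python3 - <<'E'
from h import *
import cv2
s=ctrl.read_state(); print({k:s[k].round(3) for k in('qpos','eef_pos','tool_rot','force')},s['clock'])
print(box2w(-66,0,128))
for a in ((-58,125),(-44,153),(-24,177),(2,195),(32,206),(64,208),(84,205),(30,240)): print(a,inc(*a,25))
b=eyes.get_image("wrist")[:,:,::-1]; cv2.imwrite("pics/w4.png",cv2.convertScaleAbs(b,alpha=1.5))
E
```

```text
{'qpos': array([ 0.804,  0.525, -0.225,  2.254, -1.099,  0.232,  0.328]), 'eef_pos': array([ 449.863, -232.907,  144.197]), 'tool_rot': array([-3.118, -0.414,  0.209]), 'force': array([-1.119, -0.31 , -0.282])} 6.35
[ 446.47760542 -220.68742587  128.        ]
(-58, 125) [-0.1 -1.2  2.1 -1.3  1.3 -0.1]
(-44, 153) [ 2.3 -1.3  0.1 -1.3  1.3 -0.1]
(-24, 177) [ 5.1 -1.3 -1.3 -1.3  1.3 -0.1]
(2, 195) [ 8.2 -1.3 -1.9 -1.3  1.3 -0.1]
(32, 206) [11.4 -1.3 -1.7 -1.3  1.3 -0.1]
(64, 208) [14.4 -1.3 -0.6 -1.3  1.3 -0.1]
(84, 205) [16.1 -1.3  0.5 -1.3  1.3 -0.1]
(30, 240) [12.6 -1.4 -4.9 -1.3  1.3 -0.1]
```

View pics/w4.png

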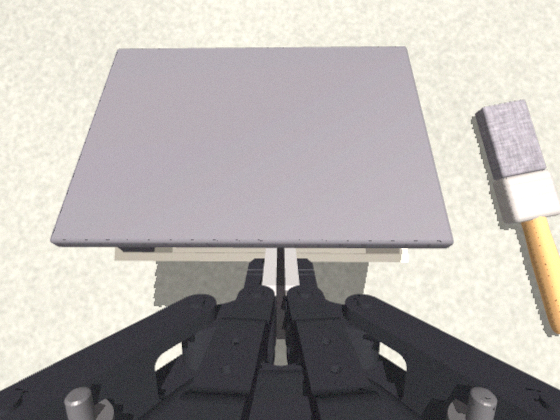

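The wrist view shows the fingertip just at the lid's front edge, with the edge along row 243 and the finger at (280,250). The limits stopped it at z=144. I'll back off, reduce the tilt to 12° and go lower.

```bash
python3 - <<'E'
from h import *
for a in ((-85,150),(-85,127),(-68,127)): print(a,inc(*a,12))
E
```

```text
(-85, 150) [ -1.6  -1.3  -1.3  -1.3 -11.8   0. ]
(-85, 127) [ -2.5  -1.2   0.8  -1.3 -11.8   0. ]
(-68, 127) [ -1.   -1.2   1.5  -1.3 -11.8   0. ]
```

move_arm(increments=[[-1.6,-1.3,-1.3,-1,-3,0],[-1.6,-1.3,-1.3,-1.3,-11.8,0],[-1.6,-1.3,-1.3,-1.3,-11.8,0],[-2.5,-1.2,0.8,-1.3,-11.8,0],[-2.5,-1.2,0.8,-1.3,-11.8,0],[-1,-1.2,1.5,-1.3,-11.8,0],[-1,-1.2,1.5,-1.3,-11.8,0]])

```text
clock: 7.1
eef_pos: [446.3, -220.6, 128.3]
tool_rot: [3.142, -0.212, 0.214]
force: [0.3, -1.1, 0.2]
width: 0.3
```

```bash
python3 - <<'E'
from h import *
s=ctrl.read_state(); print({k:s[k].round(3) for k in('qpos','eef_pos','tool_rot','force')},s['clock'])
print(box2w(-68,0,127))
for a in ((-60,127),(-56,136),(-50,146),(-42,156),(-32,168),(-20,180),(0,193)): print(a,inc(*a,12))
E
```

```text
{'qpos': array([ 0.348,  0.543,  0.216,  2.187, -0.783,  0.362, -0.103]), 'eef_pos': array([ 446.303, -220.612,  128.257]), 'tool_rot': array([ 3.142, -0.212,  0.214]), 'force': array([ 0.269, -1.089,  0.191])} 7.1
[ 444.52238134 -221.10825695  127.        ]
(-60, 127) [ 0.6  0.   0.3 -0.  -0.2  0.1]
(-56, 136) [ 1.2  0.  -0.5 -0.  -0.2  0.1]
(-50, 146) [ 2.   0.  -1.4 -0.  -0.2  0.1]
(-42, 156) [ 2.9  0.  -2.2 -0.  -0.2  0.1]
(-32, 168) [ 4.2  0.  -3.2 -0.  -0.2  0.1]
(-20, 180) [ 5.6  0.  -4.1 -0.  -0.2  0.1]
(0, 193) [ 7.8  0.  -4.9 -0.  -0.2  0.1]
```

move_arm(increments=[[0.6,0,0.3,0,0,0],[0.9,0,0,0,0,0],[1.2,0,-0.5,0,0,0],[1.6,0,-1,0,0,0],[2,0,-1.4,0,0,0]])

```text
clock: 7.6
eef_pos: [456.8, -218.6, 145.6]
tool_rot: [-3.141, -0.205, 0.209]
force: [-12.3, -2.9, 5.4]
width: -0.2
```

```bash
python3 - <<'E'
from h import *
import cv2
s=ctrl.read_state(); print({k:s[k].round(3) for k in('qpos','eef_pos','tool_rot','force')},s['clock'])
for a in ((-42,156),(-32,168),(-20,180),(0,193)): print(a,inc(*a,12))
a=eyes.get_image("scene")[60:240,180:340,::-1]; b=eyes.get_image("wrist")[:,:,::-1]
f=lambda i,k:cv2.convertScaleAbs(cv2.resize(i,None,fx=k,fy=k,interpolation=cv2.INTER_CUBIC),alpha=1.5)
a=f(a,2.33)[:419]; b=f(b,.76); h=min(a.shape[0],b.shape[0])
cv2.imwrite("pics/s5.png",np.hstack([a[:h],b[:h]]))
E
```

```text
{'qpos': array([ 0.276,  0.524,  0.292,  2.15 , -0.73 ,  0.43 , -0.181]), 'eef_pos': array([ 456.77 , -218.564,  145.587]), 'tool_rot': array([-3.141, -0.205,  0.209]), 'force': array([-12.34 ,  -2.908,   5.362])} 7.6
(-42, 156) [ 1.5 -0.  -0.7 -0.   0.2 -0.2]
(-32, 168) [ 2.8 -0.  -1.7 -0.   0.2 -0.2]
(-20, 180) [ 4.2 -0.  -2.6 -0.   0.2 -0.2]
(0, 193) [ 6.4 -0.  -3.5 -0.   0.2 -0.2]
```

View pics/s5.png

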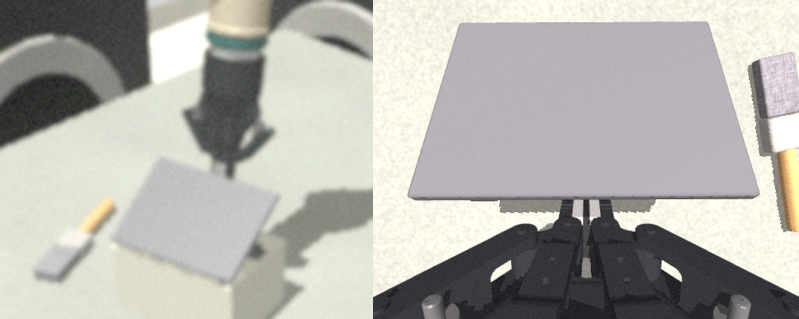

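The force is along the lid's front face, so the fingertip is pressing on the face rather than reaching under it. I'll back off, go lower, and contact the edge higher up the finger before drawing upward.

```bash
python3 - <<'E'
from h import *
for a in ((-80,145),(-80,114),(-66,114)): print(a,inc(*a,12))
E
```

```text
(-80, 145) [-2.4 -0.  -0.4  0.   0.2 -0.1]
(-80, 114) [-3.1 -0.   2.6  0.   0.2 -0.1]
(-66, 114) [-1.7 -0.   2.9  0.   0.2 -0.1]
```

move_arm(increments=[[-2.8,0,-0.4,0,0,0],[-3.5,0,2.6,0,0,0],[-3.5,0,2.6,0,0,0],[-2.1,0,2.9,0,0,0],[-2.1,0,2.9,0,0,0]])

```text
clock: 8.2
eef_pos: [449.4, -219.9, 114.2]
tool_rot: [3.14, -0.212, 0.216]
force: [0.1, 0.1, 0.5]
width: -0.5
```

move_arm(increments=[[0.3,0,0,0,0,0],[0.5,0,0,0,0,0],[0.5,0,0,0,0,0]])

```text
clock: 8.5
eef_pos: [451.0, -219.1, 114.5]
tool_rot: [3.14, -0.209, 0.214]
force: [-4.5, -1.6, 2.3]
width: 0.2
```

```bash
python3 - <<'E'
from h import *
import cv2
s=ctrl.read_state(); print({k:s[k].round(3) for k in('qpos','eef_pos','tool_rot','force')},s['clock'])
p=s['eef_pos']; print("boxx",(p[0]-511)*.978+(p[1]+206.8)*.21)
b=eyes.get_image("wrist")[150:300,180:380,::-1]; cv2.imwrite("pics/w6.png",cv2.convertScaleAbs(cv2.resize(b,None,fx=4,fy=4),alpha=1.5))
E
```

```text
{'qpos': array([ 0.354,  0.571,  0.194,  2.187, -0.819,  0.332, -0.075]), 'eef_pos': array([ 450.953, -219.084,  114.545]), 'tool_rot': array([ 3.14 , -0.209,  0.214]), 'force': array([-4.531, -1.636,  2.256])} 8.5
boxx -61.3060959893113
```

View pics/w6.png

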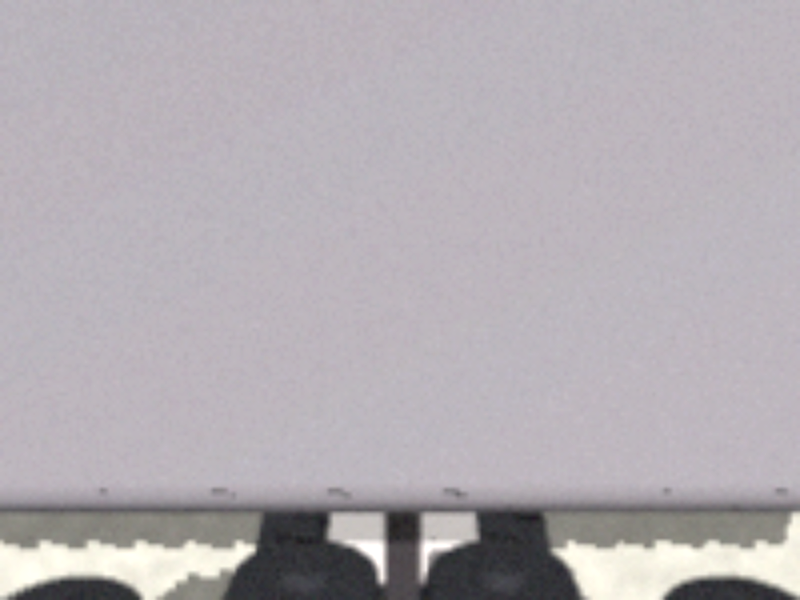

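The finger now crosses behind the lid edge, with the edge at crop row 505 and the finger below it. Contact is about 5 N. I'll draw upward and look at the force.

move_arm(increments=[[0.1,0,-0.6,0,0,0],[0.3,0,-1.2,0,0,0],[0.5,0,-1.5,0,0,0]])

```text
clock: 8.85
eef_pos: [454.7, -217.7, 131.0]
tool_rot: [3.14, -0.211, 0.217]
force: [-1.5, -0.3, -0.6]
width: -0.3
```

move_arm(increments=[[0.3,0,-0.4,0,0,0],[0.6,0,-0.8,0,0,0]])

```text
clock: 9.05
eef_pos: [458.9, -216.8, 139.8]
tool_rot: [3.14, -0.211, 0.216]
force: [-0.5, -0.2, -1.2]
width: 0.1
```

The force is now small and downward, so the lid is riding up on the finger. I'll continue along the arc.

move_arm(increments=[[0.3,0,-0.5,0,0,0],[0.6,0,-0.9,0,0,0],[1.1,0,-1.4,0,0,0],[1.6,0,-1.9,0,0,0],[2.2,0,-2.4,0,0,0],[2.9,0,-2.9,0,0,0],[3.5,0,-3.3,0,0,0],[4.2,0,-3.6,0,0,0]])

```text
clock: 9.85
eef_pos: [491.8, -209.7, 183.8]
tool_rot: [3.14, -0.211, 0.216]
force: [-0.7, -0.3, 0.9]
width: -0.1
```

```bash
python3 - <<'E'
from h import *
import cv2
s=ctrl.read_state(); print({k:s[k].round(3) for k in('qpos','eef_pos','tool_rot','force')},s['clock'])
p=s['eef_pos']; print("boxx",(p[0]-511)*.978+(p[1]+206.8)*.21)
for a in ((-4,192),(12,199),(28,204),(46,207),(64,207),(84,205)): print(a,inc(*a,12))
a=eyes.get_image("scene")[60:240,180:340,::-1]; b=eyes.get_image("wrist")[:,:,::-1]
f=lambda i,k:cv2.convertScaleAbs(cv2.resize(i,None,fx=k,fy=k,interpolation=cv2.INTER_CUBIC),alpha=1.5)
a=f(a,2.33)[:419]; b=f(b,.76); h=min(a.shape[0],b.shape[0])
cv2.imwrite("pics/s7.png",np.hstack([a[:h],b[:h]]))
E
```

```text
{'qpos': array([ 0.151,  0.496,  0.402,  2.056, -0.649,  0.553, -0.315]), 'eef_pos': array([ 491.756, -209.704,  183.818]), 'tool_rot': array([ 3.14 , -0.211,  0.216]), 'force': array([-0.728, -0.292,  0.947])} 9.85
boxx -19.430434175715884
(-4, 192) [ 1.7  0.1 -0.5  0.1 -0.1  0.2]
(12, 199) [ 3.4  0.1 -0.8  0.1 -0.1  0.2]
(28, 204) [ 5.1  0.1 -1.   0.1 -0.1  0.2]
(46, 207) [ 6.9  0.1 -0.9  0.1 -0.1  0.2]
(64, 207) [ 8.6  0.2 -0.5  0.1 -0.1  0.2]
(84, 205) [10.6  0.2  0.1  0.1 -0.1  0.2]
```

View pics/s7.png

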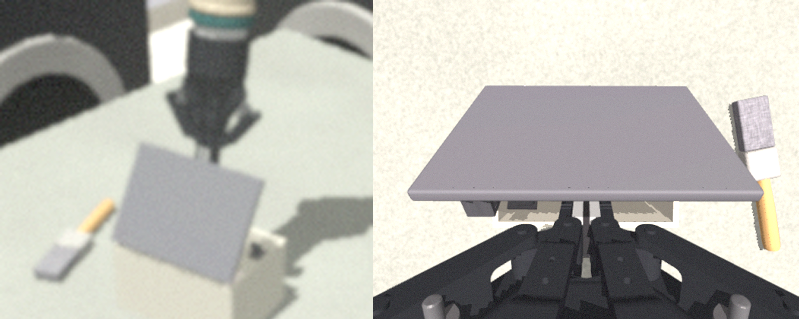

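The lid is about 50° open and resting on the finger, and the box is in place. I'll push on past upright.

move_arm(increments=[[0.8,0,-0.2,0,0,0],[1.7,0,-0.5,0,0,0],[2.5,0,-0.6,0,0,0],[3.4,0,-0.8,0,0,0],[4.2,0,-0.9,0,0,0],[5.1,0,-1,0,0,0],[6,0,-0.9,0,0,0],[6.9,0,-0.9,0,0,0],[7.7,0,-0.7,0,0,0],[8.6,0,-0.5,0,0,0],[9.2,0,-0.3,0,0,0],[9.2,0,-0.3,0,0,0]])

```text
clock: 11.15
eef_pos: [579.5, -190.1, 205.1]
tool_rot: [3.14, -0.211, 0.217]
force: [0.1, 0.3, 0.5]
width: -0.0
```

```bash
python3 - <<'E'
from h import *
import cv2
s=ctrl.read_state(); print({k:s[k].round(3) for k in('qpos','eef_pos','tool_rot','force')},s['clock'])
p=s['eef_pos']; print("boxx",(p[0]-511)*.978+(p[1]+206.8)*.21)
a=eyes.get_image("scene")[60:240,180:340,::-1]; b=eyes.get_image("wrist")[:,:,::-1]
f=lambda i,k:cv2.convertScaleAbs(cv2.resize(i,None,fx=k,fy=k,interpolation=cv2.INTER_CUBIC),alpha=1.5)
a=f(a,2.33)[:419]; b=f(b,.76); h=min(a.shape[0],b.shape[0])
cv2.imwrite("pics/s8.png",np.hstack([a[:h],b[:h]]))
E
```

```text
{'qpos': array([ 0.029,  0.565,  0.463,  1.851, -0.595,  0.685, -0.496]), 'eef_pos': array([ 579.462, -190.078,  205.065]), 'tool_rot': array([ 3.14 , -0.211,  0.217]), 'force': array([0.079, 0.341, 0.534])} 11.15
boxx 70.46717820589902
```

View pics/s8.png

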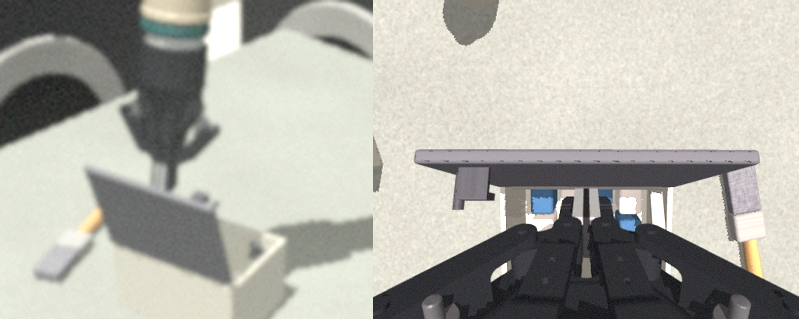

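The force is nil and the lid leans back past the finger. I'll withdraw back and up, then check.

move_arm(increments=[[-1,0,-0.5,0,0,0],[-4,0,-2,0,0,0],[-8,0,-4,0,0,0],[-11,0,-5,0,0,0],[-12,0,-5,0,0,0],[-12,0,-5,0,0,0],[-12,0,-5,0,0,0],[-12,0,-5,0,0,0],[-12,0,-5,0,0,0]])

```text
clock: 12.15
eef_pos: [454.7, -217.5, 228.9]
tool_rot: [3.14, -0.21, 0.218]
force: [-0.3, -0.5, 0.4]
width: -0.3
```

```bash
python3 - <<'E'
from h import *
import cv2
s=ctrl.read_state(); print({k:s[k].round(3) for k in('qd','eef_pos','force')},s['clock'])
a=eyes.get_image("scene")[60:340,170:480,::-1]; b=eyes.get_image("top")[110:290,100:440,::-1]
o=np.vstack([cv2.resize(a,(400,361)),cv2.resize(b,(400,212))])
cv2.imwrite("pics/s9.png",cv2.convertScaleAbs(o,alpha=1.5))
old=cv2.imread("pics/top1.png"); d=cv2.absdiff(cv2.cvtColor(old,6),cv2.cvtColor(eyes.get_image("top"),7))
for n,(x,y) in dict(bottle=(268,155),narrow=(216,233),cup=(133,230),brush=(412,235)).items(): print(n,d[y-25:y+25,x-25:x+25].mean().round(2),(d[y-25:y+25,x-25:x+25]>30).sum())
E
```

```text
{'qd': array([ 0.   , -0.002,  0.004,  0.006,  0.003,  0.   , -0.   ]), 'eef_pos': array([ 454.659, -217.494,  228.918]), 'force': array([-0.307, -0.541,  0.38 ])} 12.15
bottle 3.36 0
narrow 3.3 0
cup 3.51 0
brush 3.25 0
```

View pics/s9.png

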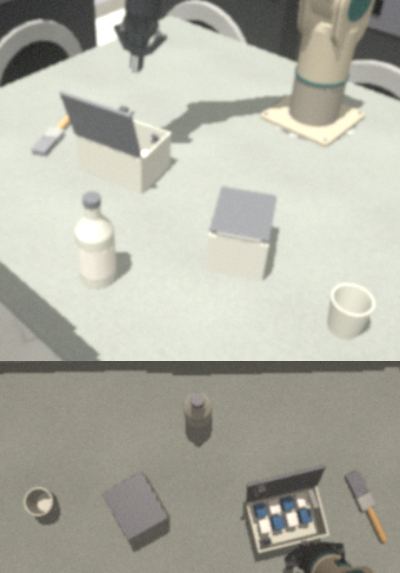

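The wide lid stays open, leaning back. The narrow box is shut, and nothing else has changed between the pictures. Handing in.

```bash
python3 -c "
from cell import ctrl
ctrl.finish_job(); print(ctrl.read_state()['clock'])"
```

```text
the job is handed in; nothing more can be done
the job is handed in; nothing more can be done
```

The wide box's lid is open, leaning back past upright and staying there by itself; I handed the job in about 12 s into the 48 s allowed. I pressed its front edge with the shut fingertips until the catch let go (up to 9 N), then pushed the ajar lid up and back.

**Last checks:** With the arm clear and reading no contact force, the pictures show the lid still open and the narrow box shut. Before-and-after top views show no change at the bottle, cup, brush or narrow box.

**What went wrong or wasn't checked:**
- Joint limits ruled out the steep finger tilt I first planned, so I pushed at about 12°.
- The first push met the lid's front face with about 13 N. I backed off, went in lower, and the lid then opened with almost no force.
- I didn't measure whether the wide box slid during that push; it looked in place by eye.

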